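# Lay the desk out for paying the bills

## Robot

A 7-joint arm with a two-finger parallel gripper is mounted at the origin on the work surface. World frame = base frame: x ahead of the robot, y to its left, z up, the work surface at z = 0. Lengths are in m, angles in rad, forces in N, time in s.
With the tool pointing down it reaches from about 0.4 to 0.925 m from the base axis. Payload 4.1 kg.
Tool frame: the origin (TCP) lies midway between the tips of the shut fingers; the grasp point (between the pads) lies hold_point_z behind it (hold_point_z is the distance from the TCP to the grasp point, in m); z points along the fingers, y is the line along which they close (so a half turn about z gives the same grasp; the last joint's range is limited). The gripper opens to 85 mm and grips with 20 to 120 N. Pads are 22 mm wide; open, the fingers measure 114 mm over their backs; the gripper's body (76 mm by 85 mm) begins 54 mm behind the grasp point. The pads swing forward as they close: fully open they stand 13 mm farther back than shut.
Start: joints at [1.086, 0.398, 0.045, 1.537, -0.019, 1.207, -0.051], TCP at [0.245, -0.602, 0.231] pointing down, gripper open.
Joint ranges: [-2.82, 2.82], [-0.49, 2.23], [-1.37, 1.46], [0, 2.46], [-1.36, 4.5], [0.23, 2], [-2.94, 2.94]. Speed limits (rad/s): [2.57, 2.57, 3.14, 3.14, 3.14, 3.14, 3.14].

## Interface

Orientations are given as a unit quaternion [w, x, y, z].
In Python, from workcell import * gives the robot as it stands. The module is installed in compiled form; this text tells all that it offers.
- The arm moves only by the tool servo_tool, never from a script. Its argument "moves" is text: rows parted by semicolons, each of 5 numbers parted by spaces: the shift along the tool's x, y, z in m, then the turn about the tool's z in degrees, then the closure, from 0 (fully open) to 1 (shut). A call has 1 to 8 rows; each row shifts and turns the commanded pose from where the row before left it, along the tool's axes as they then stand; what a row does not reach is not made up. A row lasts 1/12 s, in which the tool goes at most 41.7 mm and 7.16 degrees, less where a joint would pass 70% of its speed; a pose out of reach is approached as far as the arm can. A call with a gripper value outside its range is refused whole. The fingers move at their own pace and stop on an object; the grip force is fixed at half the most. Time passes only in rows, so rows that do not move let the fingers close. It gives the time, the measured TCP pose, the force, the opening and the grip force at its end, in the units of the state.
- observe(): the state, without advancing time (a new reading comes with each control period).
- get_image(name): name is "side" or "top" or "wrist"; returns a dict with "image" (400x640x3 uint8, red, green, blue), "z_map" (400x640 float32, m along the optical axis (not along the pixel's ray), 0 where there is no reading), "fx", "fy", "cx", "cy" (pixels), "origin" and "orientation" of the camera in the world; the wrist camera has in their place "mount" (4x4, takes a point from camera to tool coordinates, whose origin is the TCP and whose axes are the flange's). Camera axes: x right, y down, z forward; pixel columns grow to the right and rows downward; lengths in m; the calibration is good to about 2 mm. A picture is of the moment at which its call begins: read the wrist's pose just before it.
- job_done(): hands the job in; it is judged then, once.
The state is a dict: "time_s": time; "joint_pos": joint angles; "joint_velocities": joint speeds; "joint_efforts": joint torques, N m; "ee_pos": TCP position; "tcp_rot": TCP orientation; "wrist_force": force on the tool from outside, world axes, zero at the start; "ft_torque": the same for the moment, N m; "grip_width": finger opening in m; "grasp_force": force on a finger pad.
Only numpy, scipy, OpenCV 4.12 (cv2) and the standard library are available. Lean on these libraries where they do the work, as an engineer would, in place of code of your own. Each camera call takes 0.05 s, during which the arm holds its last target. There are 200 camera calls.

## Task

Lay the desk out for paying the bills, as seen from the robot's seat: the calculator goes beside the note pad on the side where the bills lie, its display end away from the seat, and the ink pad beside the note pad on the opposite side, both lying square to the note pad, level with its middle and about 3 cm from its edge. Stand the rubber stamp upright in the middle of the ink pad's closed lid, and set the paperweight on the middle of the stack of bills. Leave the mug and the stapler where they are.

Things in the scene. Friction and masses are not known exactly. Their poses are not given: they have to be found in the camera images.
- calculator: Grey pocket calculator lying flat, loose, about 0.14 kg: 100 mm long (its x), 62 mm wide (its y), 18 mm thick, with rows of dark keys and, across the last 30 mm at its +x end, a raised display housing 25 mm high. Origin: centre of the underside, z up; +x points from the keys to the display, and starts within 25 degrees of straight away from the robot.
- inkpad: Closed ink-pad case lying flat, loose, about 0.12 kg: bright steel lid over a black base, 90 mm long (its x; a hinge roll and a small catch stand out 4 mm more at the ends), 52 mm wide (its y), 18 mm high with a flat lid that does not open. Origin: centre of the underside, z up; either end may face away. It starts with its x axis within 25 degrees of straight away from the robot.
- stamp: Round wooden hand stamp standing upright, loose, about 0.07 kg: base 36 mm diameter and 16 mm high, thin neck, dark turned handle 24 mm diameter between 42 and 68 mm above the foot, 79 mm tall in all. Origin: centre of the foot, z up; round, so its yaw does not matter.
- paperweight: Brass paperweight, loose, about 0.4 kg: upright disc 56 mm diameter and 26 mm high with a small knob (20 mm diameter) on top, 44 mm tall in all. Origin: centre of the underside, z up; round.
- notepad: White ruled note pad with a steel wire binding along its far edge, fixed to the desk: 155 mm long (its x, +x towards the binding, away from the robot), 110 mm wide (its y, +y to the left), 12 mm high (the binding 17 mm). Origin: centre of the underside. It lies either left or right of the bills, turned up to 9 degrees.
- bills: Stack of envelopes (the bills), fixed to the desk: 162 mm long (its x), 114 mm wide (its y), flat top 20 mm above the desk, a grey address window in the top one. Origin: centre of the underside. It lies beside the note pad, to its left or right, their centres about 0.27 to 0.33 m apart across the desk, turned up to 9 degrees.
- stapler: Black desk stapler, loose, to be left alone: 118 mm long (its x), 34 mm wide, 52 mm high; lies crosswise as seen from the robot, within 25 degrees. Origin: centre of the underside.
- mug: White ceramic mug, loose, to be left alone: 80 mm diameter, 92 mm high, handle at its +y side, stands at the back left of the desk. Origin: centre of the underside.
Mind the look-alikes: they are no part of the job. What is shaped like the calculator but pink or yellow is not meant.

How it is judged:
At the end, for the whole second after the job is handed in: Calculator on the bills' side of the note pad, ink pad opposite: gaps 30 +-15 mm, level with its middle +-15 mm, square +-0.17 rad, flat, display away. Stamp upright on the ink pad within 10 mm of its centre, paperweight on the bills within 15 mm of theirs. All released and at rest (((y of bills in the frame of notepad above 0 m and y of calculator in the frame of notepad between 0.101 and 0.131 m and y of inkpad in the frame of notepad between -0.126 and -0.096 m and y of notepad in the frame of calculator below 0 m) or (y of bills in the frame of notepad below 0 m and y of calculator in the frame of notepad between -0.131 and -0.101 m and y of inkpad in the frame of notepad between 0.096 and 0.126 m and y of notepad in the frame of calculator above 0 m)) and x of calculator in the frame of notepad between -0.015 and 0.015 m and x of inkpad in the frame of notepad between -0.015 and 0.015 m and angle between the x axis of each of calculator, inkpad and the x axis of notepad, either way round below 0.17 rad and angle between each of calculator, inkpad, stamp, paperweight's own z axis and vertical below 0.06 rad and height (world z) of each of calculator, inkpad below 0.004 m and horizontal distance between stamp and inkpad below 0.01 m and z of stamp in the frame of inkpad between 0.014 and 0.022 m and horizontal distance between paperweight and bills below 0.015 m and z of paperweight in the frame of bills between 0.016 and 0.024 m and linear speed of each of calculator, inkpad, stamp, paperweight below 0.02 m/s and angular speed of each of calculator, inkpad, stamp, paperweight below 0.2 rad/s); the robot touches nothing.
It fails at once if the mug was moved more than 3 cm or knocked over (distance of mug from where it was at the start of the episode above 0.03 m or angle between mug's own z axis and vertical above 0.3 rad).
It fails at once if the stapler was moved more than 3 cm or knocked over (distance of stapler from where it was at the start of the episode above 0.03 m or angle between stapler's own z axis and vertical above 0.3 rad).
It also fails if it takes over 109 s, if anything falls off the work surface, if the arm or the gripper's body presses on something with over 40 N, if the wrist force passes 120 N, or if a joint passes its speed limit or range.

## Working session

There is one attempt and no reset: what is moved stays moved. The work goes in short steps, Python scripts to look and compute and a tool call to move; the robot and the scene stay as the last step left them, time stands still between calls to the robot, and variables do not carry over. Pictures are saved under pics/ and viewed, at most 14 in all, crops included, and the job is handed in when it is done.

Besides the shell and the picture viewer there is one more tool, called after ">>>" as a command line: name --argument value ..., lists and objects as JSON in quotes. servo_tool: Moves the arm, as the interface text tells. Its arguments: {"type":"object","properties":{"moves":{"type":"string"}},"required":["moves"]}

```bash
mkdir -p pics; cat > h.py <<'E'
from workcell import *
import numpy as np, cv2
from scipy.spatial.transform import Rotation as R
def rot(q): return R.from_quat([q[1],q[2],q[3],q[0]]).as_matrix()
def cam(name):
    s=observe(); d=get_image(name)
    if name=="wrist":
        T=np.eye(4);T[:3,:3]=rot(s["tcp_rot"]);T[:3,3]=s["ee_pos"];M=T@np.array(d["mount"])
        d["Rm"]=M[:3,:3];d["o"]=M[:3,3]
    else: d["Rm"]=rot(d["orientation"]);d["o"]=np.array(d["origin"])
    return d
def ray(d,uv,z):
    uv=np.atleast_2d(uv).astype(float)
    r=np.c_[(uv[:,0]-d["cx"])/d["fx"],(uv[:,1]-d["cy"])/d["fy"],np.ones(len(uv))]@d["Rm"].T
    t=(z-d["o"][2])/r[:,2]; return d["o"]+r*t[:,None]
def cloud(d):
    v,u=np.mgrid[:400,:640];z=d["z_map"]
    p=np.stack([(u-d["cx"])/d["fx"]*z,(v-d["cy"])/d["fy"]*z,z],-1)
    return p@d["Rm"].T+d["o"]
def save(d,n,crop=None,s=1):
    im=d["image"][:,:,::-1]
    if crop: im=im[crop[1]:crop[3],crop[0]:crop[2]]
    cv2.imwrite("pics/"+n,cv2.resize(im,None,fx=s,fy=s,interpolation=cv2.INTER_CUBIC))
E
python3 - <<'E'
from h import *
s=observe();print(s["ee_pos"],s["tcp_rot"],s["grip_width"],[k for k in s])
for n in("top","side"):
    d=cam(n);save(d,n+"0.png");print(n,d["o"],d["Rm"].round(2).tolist(),d["fx"])
E
python3 -c "import workcell;print([k for k in dir(workcell) if k[0]!='_'])"
```

```text
[ 0.24436576 -0.60163451  0.23029134] [-9.31151824e-04  9.81444956e-01  1.91741671e-01 -2.51027205e-04] 0.08565186241484375 ['time_s', 'joint_pos', 'joint_velocities', 'joint_efforts', 'ee_pos', 'tcp_rot', 'wrist_force', 'ft_torque', 'grasp_force', 'grip_width']
top [ 0.25158229 -0.00553793  1.18914542] [[-0.02, -0.98, 0.19], [-1.0, 0.02, 0.02], [-0.02, -0.18, -0.98]] 447.05891840503364
side [-0.05736621  0.70890373  0.71947138] [[-0.78, -0.37, 0.5], [-0.62, 0.47, -0.63], [-0.0, -0.8, -0.6]] 435.95139588817653
['IKError', 'get_image', 'hold_point_z', 'job_done', 'observe']
```

View pics/top0.png

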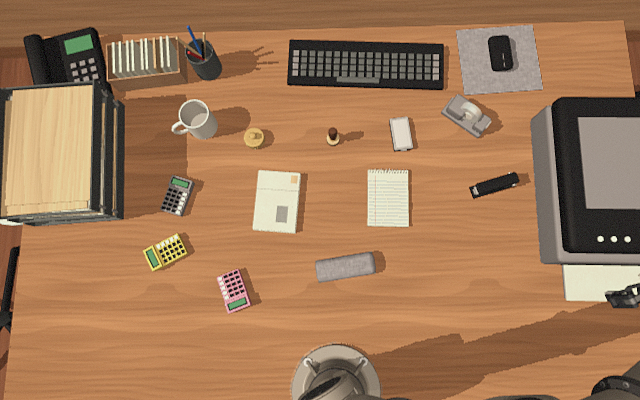

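View pics/side0.png

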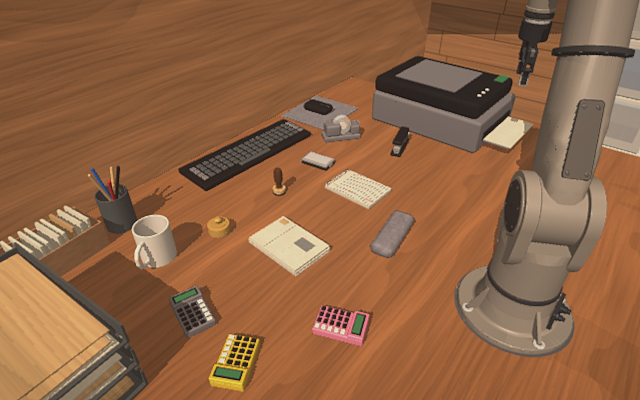

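The top view shows the bills at (277,202), left of the note pad at (388,198). So the calculator goes left of the pad and the ink pad right.

Candidates by top pixel:
- **Calculator:** grey (177,196) is chosen. Yellow (165,252) and pink (233,290) are decoys, and so is the grey case (345,266).
- **Ink pad:** bright box (401,134). The mouse mat (500,60) and tape dispenser (467,115) are not it.
- **Stamp:** (333,136).
- **Paperweight:** (254,138).

Next I'll take a close crop and measure.

```bash
cat > m.py <<'E'
from h import *
# rough top-view window of each object, found top height from cloud median of two views
d=cam("top");sd=cam("side");C=cloud(d);CS=cloud(sd)
save(d,"crop1.png",(130,90,530,320),2)
W=dict(calc=(155,170,203,222),ink=(380,108,420,158),stamp=(318,118,348,152),pw=(238,120,272,155),bills=(245,162,308,242),note=(360,162,416,234),stap=(462,165,528,205))
for n,(a,b,c,e) in W.items():
    hsv=cv2.cvtColor(d["image"],cv2.COLOR_RGB2HSV)[b:e,a:c]
    z=C[b:e,a:c,2]
    m=((z>0.008)).astype(np.uint8)
    k,l,st,ce=cv2.connectedComponentsWithStats(m);i=1+np.argmax(st[1:,4]);m=(l==i).astype(np.uint8)
    P=C[b:e,a:c][m>0]
    r=cv2.minAreaRect(P[:,:2].astype(np.float32))
    lo,hi=P[:,:2].min(0)-.01,P[:,:2].max(0)+.01
    Q=CS.reshape(-1,3);Q=Q[(Q[:,:2]>lo).all(1)&(Q[:,:2]<hi).all(1)&(Q[:,2]>.008)]
    rs=cv2.minAreaRect(Q[:,:2].astype(np.float32)) if len(Q) else None
    f=lambda r:[np.round(r[0],4).tolist(),np.round(r[1],3).tolist(),round(r[2],1)]
    print(n,f(r),"ztop",np.percentile(P[:,2],[50,97]).round(4),"| side",f(rs),np.percentile(Q[:,2],[50,97]).round(4),len(P),len(Q))
print(observe()["time_s"])
E
python3 m.py; python3 -c "
import workcell;print(workcell.hold_point_z)
from h import *
d=cam('wrist');print(np.array(d['mount']).round(4).tolist(),d['fx'],d['cx'],d['cy'])"
```

```text
calc [[0.4096, 0.2108], [0.525, 0.105], 65.1] ztop [0.0191 0.0274] | side [[0.4044, 0.2316], [0.325, 0.486], 2.2] [0.0196 0.0352] 877 6513
ink [[0.4781, -0.1273], [0.082, 0.508], 70.9] ztop [0.018  0.0228] | side [[0.4912, -0.1068], [0.222, 0.442], 90.0] [0.0139 0.0389] 636 2426
stamp [[0.4614, -0.0037], [0.033, 0.42], 89.0] ztop [0.0245 0.0796] | side [[0.4711, -0.0078], [0.053, 0.408], 89.8] [0.0352 0.0757] 171 606
pw [[0.4669, 0.1134], [0.491, 0.054], 26.2] ztop [0.0257 0.0424] | side [[0.4635, 0.1158], [0.443, 0.262], 0.0] [0.0202 0.0438] 345 3723
bills [[0.4025, 0.1224], [0.361, 0.161], 16.2] ztop [0.0194 0.0237] | side [[0.4087, 0.1188], [0.357, 0.176], 23.7] [0.02   0.0364] 2565 3056
note [[0.4017, -0.1242], [0.141, 0.356], 73.3] ztop [0.012  0.0165] | side [[0.4079, -0.1149], [0.152, 0.344], 68.0] [0.0132 0.0375] 2180 1956
stap [[0.4091, -0.2364], [0.056, 0.556], 28.6] ztop [0.0508 0.0559] | side [[0.4757, -0.1935], [0.234, 0.549], 30.6] [0.0136 0.0523] 641 2210
0.2
0.0187
[[-0.0001, -0.9616, -0.2743, 0.0697], [1.0, -0.0004, 0.0011, 0.0004], [-0.0011, -0.2743, 0.9616, -0.1415], [0.0, 0.0, 0.0, 1.0]] 292.8438794120172 319.25467879322315 194.4055771066205
```

View pics/crop1.png

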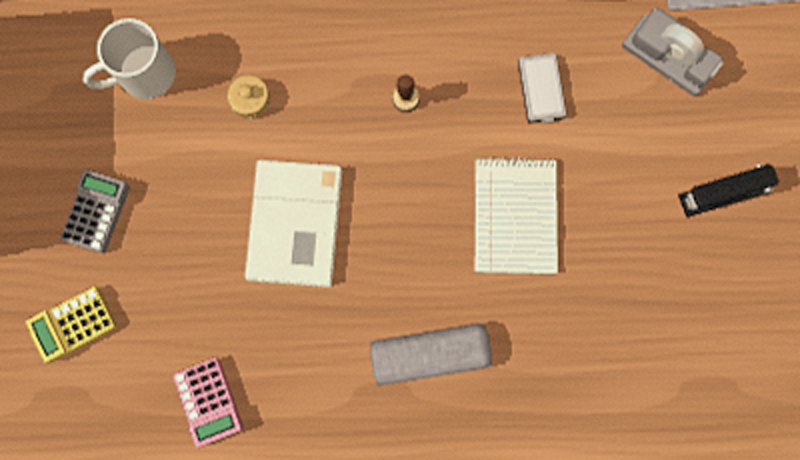

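The crop confirms the grey calculator at crop (96,210), with its green display facing away. The steel ink pad is at (542,88), the stamp at (405,93) and the brass weight at (248,95). Invalid depth pixels spoiled the rectangles, so I'll redo them with those masked out.

```bash
sed -i 's/m=((z>0.008))/m=((z>0.007)\&(z<.12)\&(d["z_map"][b:e,a:c]>0))/; s/&(Q\[:,2\]>.008)\]/\&(Q[:,2]>.008)\&(Q[:,2]<.12)\&(CS.reshape(-1,3)[:,2]<2)]/; /save(/d' m.py
sed -i 's/&(CS.reshape(-1,3)\[:,2\]<2)//; s/    rs=/    m8=cv2.minAreaRect(np.ascontiguousarray(ray(d,np.argwhere(m>0)[:,::-1]+[a,b],np.percentile(P[:,2],50))[:,:2].astype(np.float32)))\n    rs=/; s/len(P),len(Q))/"ray",f(m8))/' m.py
python3 m.py
```

```text
calc [[0.506, 0.418], [0.065, 0.101], 70.8] ztop [0.019  0.0273] | side [[0.501, 0.4223], [0.062, 0.104], 71.6] [0.0194 0.0265] ray [[0.5054, 0.4171], [0.069, 0.101], 71.4]
ink [[0.667, -0.1938], [0.097, 0.052], 6.6] ztop [0.0176 0.0221] | side [[0.6642, -0.1896], [0.098, 0.057], 4.4] [0.0176 0.0206] ray [[0.6649, -0.1931], [0.097, 0.053], 6.6]
stamp [[0.6549, -0.0073], [0.028, 0.035], 7.7] ztop [0.0248 0.0786] | side [[0.6541, -0.0013], [0.034, 0.036], 54.1] [0.0422 0.0769] ray [[0.6605, -0.0073], [0.033, 0.049], 88.8]
pw [[0.6625, 0.2096], [0.054, 0.055], 75.6] ztop [0.0258 0.043 ] | side [[0.6575, 0.2152], [0.054, 0.054], 64.4] [0.0256 0.042 ] ray [[0.6603, 0.2082], [0.059, 0.055], 45.8]
bills [[0.4858, 0.148], [0.116, 0.164], 84.7] ztop [0.0194 0.0238] | side [[0.4813, 0.1516], [0.116, 0.166], 84.9] [0.0197 0.0223] ray [[0.4844, 0.1471], [0.116, 0.164], 84.7]
note [[0.4912, -0.1501], [0.109, 0.158], 88.2] ztop [0.0119 0.0162] | side [[0.4872, -0.1483], [0.114, 0.16], 87.5] [0.0121 0.0149] ray [[0.491, -0.1499], [0.109, 0.157], 88.1]
stap [[0.5146, -0.43], [0.035, 0.115], 16.5] ztop [0.0506 0.0556] | side [[0.5112, -0.4252], [0.033, 0.121], 15.2] [0.0458 0.0542] ray [[0.5099, -0.423], [0.036, 0.129], 16.9]
0.35
```

```bash
cat >> h.py <<'E'
def psi(s=None):
    s=s or observe(); X=rot(s["tcp_rot"])[:,0]; return np.degrees(np.arctan2(X[1],X[0]))
def go(x,y,z,p,gx=None):
    """print shifts along tool axes at present yaw, then turn, to the target"""
    s=observe();a=psi(s);d=np.array([x,y,z])-s["ee_pos"];t=(rot(s["tcp_rot"]).T@d).round(4)
    print("t",round(s["time_s"],2),"at",np.round(s["ee_pos"],4),"psi",round(a,2),"shift",t,"rows",round(np.linalg.norm(t)/.038,1),"turn",round((a-p+180)%360-180,2),"w",round(s["grip_width"],4),"F",np.round(s["wrist_force"],1))
E
python3 -c "
from h import *
go(.6655,-.1915,.13,5.5)"
```

```text
t 0.35 at [ 0.2446 -0.6021  0.2311] psi 22.11 shift [ 0.5445 -0.222   0.1012] rows 15.7 turn 16.61 w 0.0856 F [-0.5 -0.4 -0.9]
```

>>> servo_tool --moves "0.034 -0.014 0 0 0;0.034 -0.014 0 0 0;0.034 -0.014 0 0 0;0.034 -0.014 0 0 0;0.034 -0.014 0 0 0;0.034 -0.014 0 0 0;0.034 -0.014 0 0 0;0.034 -0.014 0 0 0"

```text
time_s: 1.02
ee_pos: [0.4555, -0.3948, 0.2315]
tcp_rot: [0.0, 0.981, 0.192, 0.0]
wrist_force: [-0.3, -0.3, -0.7]
grip_width: 0.0855
grasp_force: 0.0
```

>>> servo_tool --moves "0.034 -0.014 0.01 0 0;0.034 -0.014 0.01 0 0;0.034 -0.014 0.01 0 0;0.034 -0.014 0.01 0 0;0.034 -0.014 0.01 0 0;0.034 -0.014 0.01 0 0;0.034 -0.014 0.01 0 0;0.034 -0.014 0.01 0 0"

```text
time_s: 1.68
ee_pos: [0.6654, -0.1887, 0.1509]
tcp_rot: [0.0, 0.981, 0.192, 0.0]
wrist_force: [0.4, -0.6, -0.3]
grip_width: 0.0853
grasp_force: 0.0
```

>>> servo_tool --moves "0 0 0.01 5.5 0;0 0 0.01 5.5 0;0 0 0 5.5 0;0 0 0 0 0;0 0 0 0 0"

```text
time_s: 2.1
ee_pos: [0.6645, -0.19, 0.1313]
tcp_rot: [0.0, 0.999, 0.05, 0.0]
wrist_force: [-0.8, 0.1, -0.1]
grip_width: 0.0852
grasp_force: 0.0
```

```bash
cat > w.py <<'E'
import sys
from h import *
def look(name=None,crop=None):
    d=cam("wrist")
    if name: save(d,name,crop)
    d["C"]=cloud(d);return d
def blob(d,x,y,r,zlo,zhi,zr):
    """rect of the pixels whose depth puts them near (x,y) at zlo..zhi, cast by ray onto height zr"""
    C=d["C"];m=((np.hypot(C[...,0]-x,C[...,1]-y)<r)&(C[...,2]>zlo)&(C[...,2]<zhi)&(d["z_map"]>0)).astype(np.uint8)
    k,l,st,ce=cv2.connectedComponentsWithStats(m);i=1+np.argmax(st[1:,4]);m=l==i
    P=ray(d,np.argwhere(m)[:,::-1],zr)[:,:2].astype(np.float32)
    q=cv2.minAreaRect(np.ascontiguousarray(P));c=cv2.minEnclosingCircle(np.ascontiguousarray(P))
    print("rect",np.round(q[0],4),np.round(q[1],4),round(q[2],1),"circ",np.round(c[0],4),round(c[1],4),"mean",P.mean(0).round(4),"z",np.median(C[m][:,2]).round(4),"n",m.sum(),"px",np.argwhere(m).mean(0).round())
E
python3 -c "
from w import *
go(.6655,-.1915,.13,5.5)
d=look('w1.png')
blob(d,.6655,-.1915,.07,.012,.03,.018)"
```

```text
t 2.1 at [ 0.6645 -0.19    0.1313] psi 5.74 shift [0.0009 0.0016 0.0013] rows 0.1 turn 0.24 w 0.0852 F [-0.8  0.1 -0.1]
rect [ 0.6668 -0.1924] [0.0895 0.0512] 6.3 circ [ 0.6671 -0.1921] 0.05 mean [ 0.6692 -0.1921] z 0.0171 n 5442 px [186. 321.]
```

View pics/w1.png

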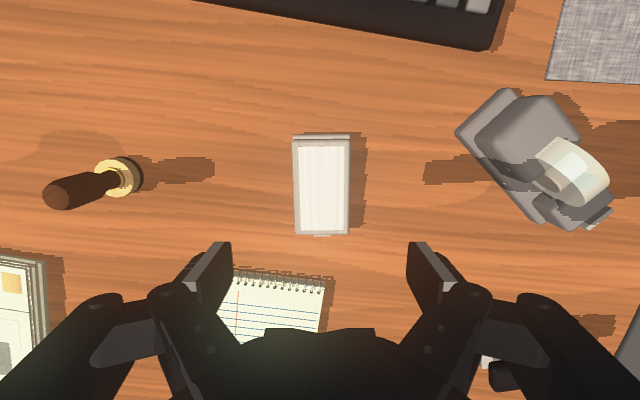

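The wrist view shows the ink pad at (321,186), clear on both sides, with the tape dispenser at (540,160) well away. I'll grasp it.

>>> servo_tool --moves "0.001 0.002 0.026 -0.6 0;0 0 0.026 0 0;0 0 0.026 0 0;0 0 0.026 0 0;0 0 0.02 0 0;0 0 0.005 0 0;0 0 0 0 0.5;0 0 0 0 1"

```text
time_s: 2.82
ee_pos: [0.6665, -0.1923, 0.0035]
tcp_rot: [0.0, 0.999, 0.054, 0.001]
wrist_force: [1.6, -0.2, 1.1]
grip_width: 0.0635
grasp_force: 0.0
```

>>> servo_tool --moves "0 0 0 0 1;0 0 0 0 1;0 0 0 0 1;0 0 0 0 1;0 0 0 0 1;0 0 0 0 1"

```text
time_s: 3.32
ee_pos: [0.6675, -0.1925, 0.005]
tcp_rot: [0.001, 0.999, 0.054, 0.002]
wrist_force: [0.5, -0.4, 6.1]
grip_width: 0.0499
grasp_force: 65.1
```

>>> servo_tool --moves "0 0 -0.01 0 1;0 0 -0.02 0 1;0 0 -0.03 0 1;0 0 0 0 1"

```text
time_s: 3.65
ee_pos: [0.6693, -0.1928, 0.0688]
tcp_rot: [0.001, 0.999, 0.054, 0.005]
wrist_force: [2.3, -0.6, 0.5]
grip_width: 0.0506
grasp_force: 64.4
```

```bash
python3 -c "
from w import *
go(.4845,-.26,.06,-2.2)
d=look('w2.png')
C=d['C'];m=(C[...,2]>.02)"
```

```text
t 3.65 at [ 0.6693 -0.1928  0.0688] psi 6.2 shift [-0.1911  0.0468  0.0072] rows 5.2 turn 8.4 w 0.0506 F [ 2.3 -0.6  0.5]
```

View pics/w2.png

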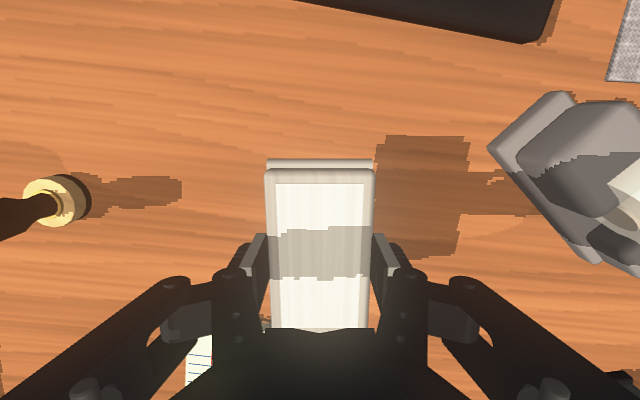

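The ink pad is held squarely (w2: pad centred at (318,245) between the fingers). I'll carry it to the right of the note pad.

>>> servo_tool --moves "-0.016 0.004 0 0 1;-0.032 0.008 0 0 1;-0.032 0.008 0 0 1;-0.032 0.008 0 0 1;-0.032 0.008 0 0 1;-0.032 0.008 0 0 1;-0.016 0.003 0 4 1;0 0 0 4 1"

```text
time_s: 4.37
ee_pos: [0.4731, -0.2615, 0.0613]
tcp_rot: [-0.0, 1.0, -0.02, -0.003]
wrist_force: [-0.5, -0.5, -1.4]
grip_width: 0.0503
grasp_force: 64.3
```

>>> servo_tool --moves "0 0 0 0.4 1;0 0 0 0 1;0 0 0 0 1"

```text
time_s: 4.62
ee_pos: [0.4804, -0.2587, 0.0622]
tcp_rot: [-0.0, 1.0, -0.018, 0.0]
wrist_force: [0.6, -0.1, -0.8]
grip_width: 0.0505
grasp_force: 64.3
```

```bash
python3 -c "
from w import *
go(.4845,-.26,.005,-2.2)
d=look('w3.png')
blob(d,.489,-.149,.12,.008,.016,.012)"
```

```text
t 4.62 at [ 0.4804 -0.2587  0.0622] psi -2.03 shift [0.0041 0.0012 0.0572] rows 1.5 turn 0.17 w 0.0505 F [ 0.6 -0.1 -0.8]
rect [ 0.4903 -0.1504] [0.1083 0.155 ] 87.9 circ [ 0.4904 -0.1482] 0.0933 mean [ 0.504  -0.1487] z 0.0108 n 30341 px [185. 154.]
```

View pics/w3.png

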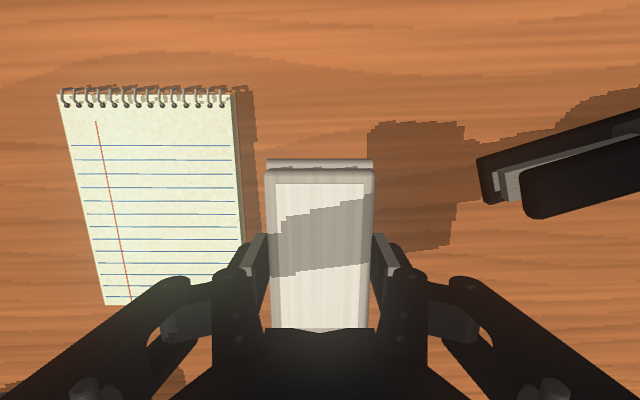

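The note pad's right edge (px 240) runs parallel to the held ink pad, and the stapler at (560,170) is clear. I'll lower it and release.

>>> servo_tool --moves "0.005 0.002 0.02 0 1;0.001 0 0.02 0 1;0 0 0.01 0 1;0 0 0.005 0 1;0 0 0.002 0 1;0 0 0 0 1"

```text
time_s: 5.17
ee_pos: [0.4857, -0.2612, 0.0055]
tcp_rot: [-0.0, 1.0, -0.019, -0.0]
wrist_force: [0.3, -0.2, -0.7]
grip_width: 0.0504
grasp_force: 64.3
```

```bash
python3 -c "
from w import *
go(.486,-.261,.005,-2.1)"
```

```text
t 5.17 at [ 0.4857 -0.2612  0.0055] psi -2.14 shift [ 0.0003 -0.0002  0.0005] rows 0.0 turn -0.04 w 0.0504 F [ 0.3 -0.2 -0.7]
```

>>> servo_tool --moves "0 0 0.001 0 0.25;0 0 0 0 0.25;0 0 0 0 0.25;0 0 0 0 0.25;0 0 -0.01 0 0.25;0 0 -0.035 0 0.25;0 0 -0.035 0 0.2;0 0 -0.035 0 0"

```text
time_s: 5.83
ee_pos: [0.4853, -0.2615, 0.1212]
tcp_rot: [-0.0, 1.0, -0.019, -0.0]
wrist_force: [1.3, -0.0, -0.3]
grip_width: 0.0783
grasp_force: 0.0
```

>>> servo_tool --moves "0 0 -0.015 0 0;0 0 0 0 0;0 0 0 0 0"

```text
time_s: 6.08
ee_pos: [0.4863, -0.2619, 0.1359]
tcp_rot: [0.001, 1.0, -0.019, 0.001]
wrist_force: [0.0, 0.5, 0.5]
grip_width: 0.0855
grasp_force: 0.0
```

```bash
python3 -c "
from w import *
d=look()
blob(d,.486,-.261,.053,.013,.03,.018)
blob(d,.49,-.15,.12,.008,.016,.012)
go(.6545,-.005,.15,-2.1)"
```

```text
rect [ 0.4862 -0.2623] [0.0512 0.0882] 87.8 circ [ 0.4862 -0.2625] 0.0498 mean [ 0.4881 -0.2624] z 0.0171 n 5217 px [188. 319.]
rect [ 0.4902 -0.1502] [0.1082 0.156 ] 87.8 circ [ 0.4887 -0.1501] 0.093 mean [ 0.4974 -0.1501] z 0.0108 n 17648 px [180. 198.]
t 6.13 at [ 0.4853 -0.2614  0.1344] psi -2.19 shift [ 0.1593 -0.2627 -0.0156] rows 8.1 turn -0.09 w 0.0853 F [-0.1  0.5  0.2]
```

>>> servo_tool --moves "0.02 -0.033 -0.005 0 0;0.02 -0.033 -0.005 0 0;0.02 -0.033 -0.005 0 0;0.02 -0.033 -0.005 0 0;0.02 -0.033 0 0 0;0.02 -0.033 0 0 0;0.02 -0.033 0 0 0;0.02 -0.033 0 0 0"

```text
time_s: 6.8
ee_pos: [0.655, -0.0023, 0.152]
tcp_rot: [0.0, 1.0, -0.019, -0.002]
wrist_force: [0.1, -0.5, 0.4]
grip_width: 0.0853
grasp_force: 0.0
```

>>> servo_tool --moves "0 0 0 0 0;0 0 0 0 0;0 0 0 0 0"

```text
time_s: 7.05
ee_pos: [0.6543, -0.0046, 0.1522]
tcp_rot: [0.001, 1.0, -0.019, -0.002]
wrist_force: [0.4, -0.5, 0.4]
grip_width: 0.0853
grasp_force: 0.0
```

```bash
python3 -c "
from w import *
d=look('w4.png')
blob(d,.6545,-.005,.04,.008,.02,.016)
blob(d,.6545,-.005,.05,.04,.09,.07)
go(.6545,-.005,.036,-2.1)"
```

```text
rect [ 0.6616 -0.0051] [0.0344 0.0284] 85.7 circ [ 0.6585 -0.0051] 0.0182 mean [ 0.6649 -0.0052] z 0.0149 n 524 px [174. 319.]
rect [ 0.6609 -0.0051] [0.0225 0.0286] 80.9 circ [ 0.661  -0.0044] 0.0145 mean [ 0.6609 -0.0048] z 0.0745 n 814 px [193. 318.]
t 7.1 at [ 0.6543 -0.0058  0.1527] psi -2.29 shift [ 0.0006 -0.001   0.1167] rows 3.1 turn -0.19 w 0.0851 F [ 0.4  0.1 -0.2]
```

View pics/w4.png

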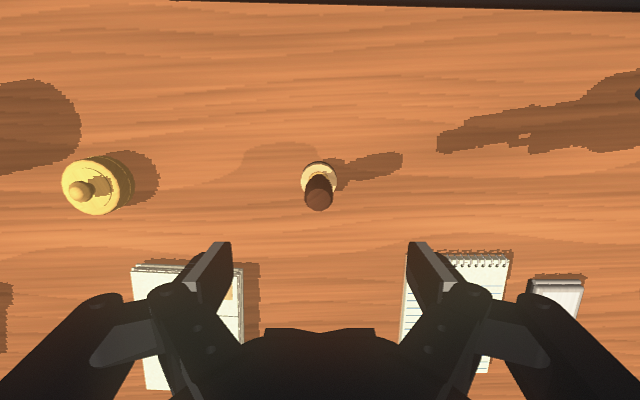

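The stamp stands at (318,185), with the paperweight at (95,185). The base circle fit puts the stamp at (0.658,-0.005). I'll grasp the handle.

>>> servo_tool --moves "0.004 0 0.02 0 0;0 0 0.03 0 0;0 0 0.03 0 0;0 0 0.025 0 0;0 0 0.012 0 0;0 0 0 0 0;0 0 0 0 0.4;0 0 0 0 0.7"

```text
time_s: 7.77
ee_pos: [0.661, -0.0048, 0.0391]
tcp_rot: [0.0, 1.0, -0.02, 0.002]
wrist_force: [0.2, 1.0, 0.3]
grip_width: 0.064
grasp_force: 0.0
```

>>> servo_tool --moves "0 0 0 0 1;0 0 0 0 1;0 0 0 0 1;0 0 0 0 1;0 0 0 0 1;0 0 0 0 1;0 0 0 0 1"

```text
time_s: 8.35
ee_pos: [0.6607, -0.004, 0.0388]
tcp_rot: [0.0, 1.0, -0.019, 0.001]
wrist_force: [-0.9, 0.0, 5.5]
grip_width: 0.0226
grasp_force: 58.7
```

```bash
python3 -c "
from w import *
go(.486,-.2623,.12,-2.2)"
```

```text
t 8.35 at [ 0.6607 -0.004   0.0388] psi -2.19 shift [-0.1645  0.2647 -0.0816] rows 8.5 turn 0.01 w 0.0226 F [-0.9  0.   5.5]
```

>>> servo_tool --moves "0 0 -0.01 0 1;0 0 -0.03 0 1;0 0 -0.04 0 1;-0.01 0.016 0 0 1;-0.02 0.033 0 0 1;-0.02 0.033 0 0 1;-0.02 0.033 0 0 1;-0.02 0.033 0 0 1"

```text
time_s: 9.02
ee_pos: [0.5625, -0.1496, 0.1175]
tcp_rot: [0.0, 1.0, -0.019, -0.0]
wrist_force: [-0.4, -1.3, -0.7]
grip_width: 0.0225
grasp_force: 58.8
```

>>> servo_tool --moves "-0.02 0.033 0 0 1;-0.02 0.033 0 0 1;-0.02 0.033 0 0 1;-0.01 0.016 0 0 1;0 0 0 0 1;0 0 0 0 1;0 0 0 0 1"

```text
time_s: 9.6
ee_pos: [0.4903, -0.2596, 0.1175]
tcp_rot: [-0.0, 1.0, -0.019, 0.0]
wrist_force: [-0.0, 0.5, -0.2]
grip_width: 0.0225
grasp_force: 58.8
```

```bash
python3 -c "
from w import *
go(.486,-.2623,.057,-2.2)
d=look('w5.png')
s=observe()['ee_pos'];f=s[2]-.0388
C=d['C'];q=(np.hypot(C[...,0]-s[0],C[...,1]-s[1])<.04)&(d['z_map']>0)&(C[...,2]>f)&(C[...,2]<f+.03)
print(f);blob(d,s[0],s[1],.05,f-.005,f+.018,f+.016)
blob(d,.486,-.262,.053,.013,.03,.018)"
```

```text
t 9.6 at [ 0.4903 -0.2596  0.1175] psi -2.13 shift [-0.0042  0.0029  0.0605] rows 1.6 turn 0.07 w 0.0225 F [-0.   0.5 -0.2]
0.07864047534398332
rect [ 0.4949 -0.2607] [0.0338 0.0299] 86.3 circ [ 0.4924 -0.2606] 0.0178 mean [ 0.4982 -0.2605] z 0.0934 n 1432 px [219. 320.]
rect [ 0.4948 -0.2626] [0.0511 0.0723] 87.8 circ [ 0.4943 -0.2631] 0.0434 mean [ 0.5056 -0.2637] z 0.017 n 3530 px [178. 323.]
```

View pics/w5.png

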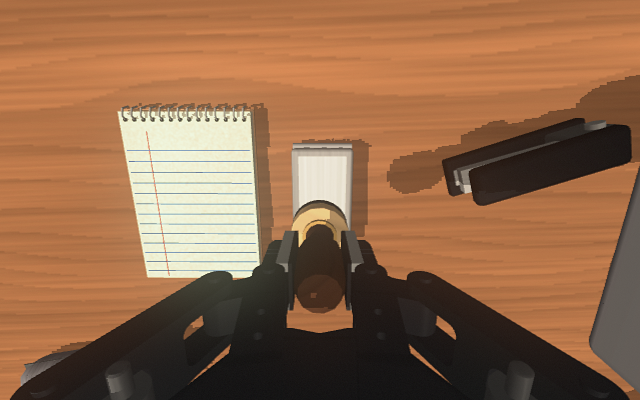

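The stamp is held upright at (320,225), over the ink pad at (322,185). I'll align it and lower it.

>>> servo_tool --moves "-0.004 0.002 0.02 0 1;0 0 0.02 0 1;0 0 0.01 0 1;0 0 0.005 0 1;0 0 0.002 0 1;0 0 0.001 0 1;0 0 0 0 1;0 0 0 0 1"

```text
time_s: 10.32
ee_pos: [0.4864, -0.2628, 0.0601]
tcp_rot: [0.0, 1.0, -0.019, 0.001]
wrist_force: [0.2, 0.6, -0.8]
grip_width: 0.0222
grasp_force: 58.8
```

```bash
python3 -c "
from w import *
go(.486,-.2623,.057,-2.2)"
```

```text
t 10.32 at [ 0.4864 -0.2628  0.0601] psi -2.18 shift [-0.0004 -0.0005  0.0031] rows 0.1 turn 0.02 w 0.0222 F [ 0.2  0.6 -0.8]
```

>>> servo_tool --moves "0 0 0.001 0 1;0 0 0.001 0 1;0 0 0 0 1;0 0 0 0 1"

```text
time_s: 10.65
ee_pos: [0.4856, -0.2627, 0.0574]
tcp_rot: [0.0, 1.0, -0.019, 0.0]
wrist_force: [-0.3, -0.2, -0.1]
grip_width: 0.0227
grasp_force: 58.8
```

>>> servo_tool --moves "0 0 0.001 0 1;0 0 0 0 1;0 0 0 0 1"

```text
time_s: 10.9
ee_pos: [0.4858, -0.2627, 0.0568]
tcp_rot: [0.0, 1.0, -0.019, 0.0]
wrist_force: [-1.0, -0.1, 3.6]
grip_width: 0.0223
grasp_force: 59.2
```

Contact at 3.6 N, so I'll release and retreat straight up.

>>> servo_tool --moves "0 0 0 0 0.7;0 0 0 0 0.5;0 0 0 0 0.3;0 0 0 0 0.3;0 0 -0.02 0 0.2;0 0 -0.03 0 0;0 0 -0.035 0 0;0 0 -0.025 0 0"

```text
time_s: 11.57
ee_pos: [0.4863, -0.2629, 0.1687]
tcp_rot: [0.0, 1.0, -0.019, 0.001]
wrist_force: [0.4, 0.1, 1.0]
grip_width: 0.0857
grasp_force: 0.0
```

>>> servo_tool --moves "0 0 0 0 0;0 0 0 0 0"

```text
time_s: 11.73
ee_pos: [0.4866, -0.2631, 0.1679]
tcp_rot: [0.001, 1.0, -0.019, 0.002]
wrist_force: [0.3, 0.1, -0.8]
grip_width: 0.0854
grasp_force: 0.0
```

```bash
python3 -c "
from w import *
d=look()
blob(d,.486,-.2625,.05,.026,.036,.034)
blob(d,.486,-.2625,.06,.07,.11,.097)
blob(d,.486,-.2625,.053,.013,.024,.018)
go(.66,.212,.15,-2.2)"
```

```text
rect [ 0.4873 -0.2632] [0.0342 0.029 ] 87.7 circ [ 0.4839 -0.2635] 0.018 mean [ 0.4902 -0.2636] z 0.033 n 509 px [183. 319.]
rect [ 0.4884 -0.2636] [0.0214 0.0255] 87.7 circ [ 0.4882 -0.2632] 0.0131 mean [ 0.4882 -0.2635] z 0.0929 n 761 px [204. 319.]
rect [ 0.4865 -0.2624] [0.0513 0.0881] 87.8 circ [ 0.4866 -0.2617] 0.0501 mean [ 0.4955 -0.2622] z 0.017 n 2844 px [173. 317.]
t 11.78 at [ 0.4854 -0.2625  0.1662] psi -2.19 shift [ 0.1563 -0.4808  0.0162] rows 13.3 turn 0.01 w 0.0851 F [-0.3 -0.1 -0.1]
```

>>> servo_tool --moves "0.011 -0.034 0 0 0;0.011 -0.034 0 0 0;0.011 -0.034 0 0 0;0.011 -0.034 0 0 0;0.011 -0.034 0 0 0;0.011 -0.034 0 0 0;0.011 -0.034 0 0 0"

```text
time_s: 12.37
ee_pos: [0.5706, -0.026, 0.1641]
tcp_rot: [0.0, 1.0, -0.019, -0.002]
wrist_force: [1.1, 0.1, -0.4]
grip_width: 0.0853
grasp_force: 0.0
```

>>> servo_tool --moves "0.011 -0.034 0 0 0;0.011 -0.034 0 0 0;0.011 -0.034 0 0 0;0.011 -0.034 0 0 0;0.011 -0.034 0.01 0 0;0.011 -0.034 0.01 0 0;0.011 -0.034 0.01 0 0;0 0 0 0 0"

```text
time_s: 13.03
ee_pos: [0.6548, 0.2173, 0.1311]
tcp_rot: [-0.003, 1.0, -0.014, -0.003]
wrist_force: [-1.8, 0.9, -0.5]
grip_width: 0.0854
grasp_force: 0.0
```

>>> servo_tool --moves "0 0 0 0 0;0 0 0 0 0;0 0 0 0 0"

```text
time_s: 13.28
ee_pos: [0.6574, 0.2049, 0.1353]
tcp_rot: [0.001, 1.0, -0.02, -0.001]
wrist_force: [1.2, -0.6, 1.0]
grip_width: 0.0857
grasp_force: 0.0
```

```bash
python3 -c "
from w import *
d=look()
blob(d,.66,.212,.045,.021,.03,.026)
blob(d,.66,.212,.045,.008,.06,.026)
go(.66,.212,.006,-2.2)"
```

```text
rect [0.6626 0.212 ] [0.0544 0.0541] 61.0 circ [0.6628 0.212 ] 0.0276 mean [0.664  0.2118] z 0.0253 n 2491 px [185. 310.]
rect [0.6637 0.2116] [0.0541 0.0564] 87.6 circ [0.6638 0.2121] 0.0286 mean [0.6643 0.2117] z 0.0255 n 3034 px [185. 310.]
t 13.33 at [0.6577 0.2048 0.1359] psi -2.34 shift [ 0.0021 -0.0076  0.1298] rows 3.4 turn -0.14 w 0.085 F [ 0.5 -0.9 -0. ]
```

>>> servo_tool --moves "0.005 -0.007 0.025 0 0;0 0 0.03 0 0;0 0 0.03 0 0;0 0 0.03 0 0;0 0 0.014 0 0;0 0 0 0 0;0 0 0 0 0.3;0 0 0 0 1"

```text
time_s: 14.0
ee_pos: [0.6648, 0.2141, 0.0096]
tcp_rot: [-0.001, 1.0, -0.02, 0.002]
wrist_force: [-0.4, 1.1, 0.4]
grip_width: 0.0641
grasp_force: 0.0
```

>>> servo_tool --moves "0 0 0 0 1;0 0 0 0 1;0 0 0 0 1;0 0 0 0 1;0 0 0 0 1;0 0 0 0 1"

```text
time_s: 14.5
ee_pos: [0.6653, 0.2141, 0.0107]
tcp_rot: [-0.0, 1.0, -0.019, 0.003]
wrist_force: [-0.6, -1.2, 6.3]
grip_width: 0.0535
grasp_force: 64.0
```

>>> servo_tool --moves "0 0 -0.01 0 1;0 0 -0.03 0 1;0 0 -0.035 0 1;0 0 0 0 1;0 0 0 0 1"

```text
time_s: 14.92
ee_pos: [0.6647, 0.2149, 0.0855]
tcp_rot: [-0.001, 1.0, -0.019, 0.003]
wrist_force: [-1.5, -0.2, -4.3]
grip_width: 0.0534
grasp_force: 65.4
```

```bash
python3 -c "
from w import *
go(.4836,.1495,.08,-2.2)"
```

```text
t 14.92 at [0.6647 0.2149 0.0855] psi -2.19 shift [-0.1785  0.0723  0.0044] rows 5.1 turn 0.01 w 0.0534 F [-1.5 -0.2 -4.3]
```

>>> servo_tool --moves "-0.015 0.006 0 0 1;-0.03 0.012 0 0 1;-0.03 0.012 0 0 1;-0.03 0.012 0 0 1;-0.03 0.012 0 0 1;-0.03 0.012 0 0 1;-0.013 0.006 0 0 1;0 0 0 0 1"

```text
time_s: 15.58
ee_pos: [0.4757, 0.1458, 0.08]
tcp_rot: [0.002, 1.0, -0.019, -0.004]
wrist_force: [0.4, -0.7, -5.6]
grip_width: 0.0531
grasp_force: 65.2
```

>>> servo_tool --moves "0 0 0 0 1;0 0 0 0 1;0 0 0 0 1"

```text
time_s: 15.83
ee_pos: [0.4832, 0.1493, 0.0821]
tcp_rot: [-0.0, 1.0, -0.019, 0.0]
wrist_force: [-0.8, -1.1, -5.0]
grip_width: 0.0536
grasp_force: 65.2
```

```bash
python3 -c "
from w import *
go(.4855,.1495,.0307,-2.2)
d=look('w6.png')
blob(d,.4836,.1495,.12,.014,.024,.02)"
```

```text
t 15.83 at [0.4832 0.1493 0.0821] psi -2.19 shift [ 0.0023 -0.0002  0.0514] rows 1.4 turn 0.01 w 0.0536 F [-0.8 -1.1 -5. ]
rect [0.5098 0.1467] [0.1128 0.1105] 84.9 circ [0.5091 0.1468] 0.0784 mean [0.5229 0.1467] z 0.019 n 20134 px [155. 320.]
```

View pics/w6.png

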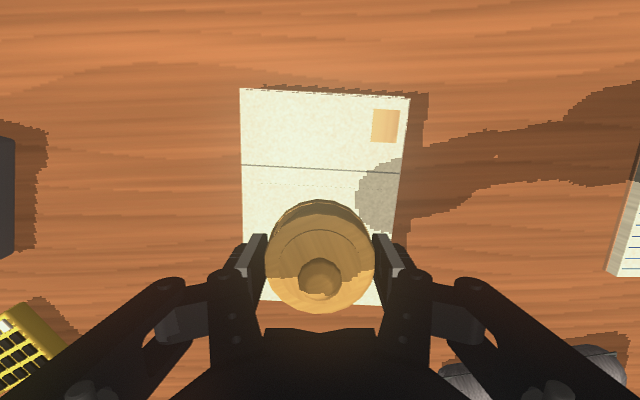

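The paperweight is held level at (320,250) over the bills. From the bills' far edge their centre is (0.484,0.149). I'll lower it.

>>> servo_tool --moves "0.0025 0 0.02 0 1;0 0 0.015 0 1;0 0 0.008 0 1;0 0 0.004 0 1;0 0 0.002 0 1;0 0 0 0 1;0 0 0 0 1"

```text
time_s: 16.47
ee_pos: [0.4855, 0.1491, 0.0338]
tcp_rot: [-0.0, 1.0, -0.019, 0.001]
wrist_force: [-1.0, -0.2, -4.6]
grip_width: 0.0536
grasp_force: 65.1
```

>>> servo_tool --moves "0 0 0.001 0 1;0 0 0.001 0 1;0 0 0 0 1;0 0 0 0 1"

```text
time_s: 16.8
ee_pos: [0.485, 0.1488, 0.0315]
tcp_rot: [0.0, 1.0, -0.019, 0.0]
wrist_force: [-0.3, 0.5, -4.7]
grip_width: 0.0536
grasp_force: 65.1
```

>>> servo_tool --moves "0 0 0.001 0 1;0 0 0.001 0 1;0 0 0 0 1;0 0 0 0 1"

```text
time_s: 17.13
ee_pos: [0.4851, 0.1488, 0.0306]
tcp_rot: [0.0, 1.0, -0.019, 0.0]
wrist_force: [-3.9, -0.6, 7.7]
grip_width: 0.0534
grasp_force: 66.6
```

>>> servo_tool --moves "0 0 0 0 0.3;0 0 0 0 0.15;0 0 0 0 0;0 0 0 0 0;0 0 -0.02 0 0;0 0 -0.03 0 0;0 0 -0.035 0 0;0 0 -0.025 0 0"

```text
time_s: 17.8
ee_pos: [0.4856, 0.1492, 0.1417]
tcp_rot: [-0.0, 1.0, -0.019, 0.001]
wrist_force: [1.3, -0.3, -0.5]
grip_width: 0.0852
grasp_force: 0.0
```

>>> servo_tool --moves "0 0 0 0 0;0 0 0 0 0"

```text
time_s: 17.97
ee_pos: [0.4861, 0.1492, 0.1409]
tcp_rot: [-0.001, 1.0, -0.019, 0.002]
wrist_force: [-0.6, -0.2, 0.6]
grip_width: 0.0852
grasp_force: 0.0
```

```bash
python3 -c "
from w import *
d=look()
blob(d,.484,.149,.045,.041,.05,.046)
blob(d,.484,.149,.12,.014,.024,.02)
go(.5035,.42,.14,-19)"
```

```text
rect [0.4828 0.1483] [0.0543 0.0543] 42.8 circ [0.4832 0.1483] 0.0276 mean [0.4846 0.1481] z 0.0454 n 2693 px [199. 320.]
rect [0.4849 0.1491] [0.1129 0.1613] 84.6 circ [0.4847 0.1495] 0.0973 mean [0.4938 0.1487] z 0.019 n 17070 px [179. 319.]
t 18.02 at [0.4849 0.1487 0.1393] psi -2.2 shift [ 0.0082 -0.2719 -0.0007] rows 7.2 turn 16.8 w 0.0852 F [-0.5 -1.2 -0.3]
```

The paperweight is within 2 mm of the bills' centre. On to the calculator.

>>> servo_tool --moves "0.001 -0.034 0 0 0;0.001 -0.034 0 0 0;0.001 -0.034 0 0 0;0.001 -0.034 0 0 0;0.001 -0.034 0 0 0;0.001 -0.034 0 0 0;0.001 -0.034 0 0 0;0.001 -0.034 0 0 0"

```text
time_s: 18.68
ee_pos: [0.5022, 0.4209, 0.1366]
tcp_rot: [0.001, 1.0, -0.019, -0.001]
wrist_force: [0.2, -0.2, 1.2]
grip_width: 0.0856
grasp_force: 0.0
```

>>> servo_tool --moves "0 0 0 5.5 0;0 0 0 5.5 0;0 0 0 5.8 0;0 0 0 0 0;0 0 0 0 0;0 0 0 0 0"

```text
time_s: 19.18
ee_pos: [0.5028, 0.4197, 0.138]
tcp_rot: [0.001, 0.986, -0.164, -0.001]
wrist_force: [-0.2, -0.9, -0.4]
grip_width: 0.0852
grasp_force: 0.0
```

```bash
python3 -c "
from w import *
d=look('w7.png')
blob(d,.504,.42,.07,.012,.03,.019)
blob(d,.504,.42,.07,.022,.03,.025)
go(.5035,.42,.004,-19)"
```

```text
rect [0.5054 0.4199] [0.0627 0.0979] 72.1 circ [0.5053 0.4199] 0.0566 mean [0.508  0.4192] z 0.0193 n 6906 px [184. 317.]
rect [0.5376 0.4093] [0.0613 0.0294] 71.1 circ [0.5376 0.4092] 0.0331 mean [0.5379 0.4093] z 0.0242 n 2390 px [151. 317.]
t 19.23 at [0.5029 0.4198 0.1384] psi -18.9 shift [ 0.0006 -0.0005  0.1344] rows 3.5 turn 0.1 w 0.0851 F [-0.5  0.3 -0.4]
```

View pics/w7.png

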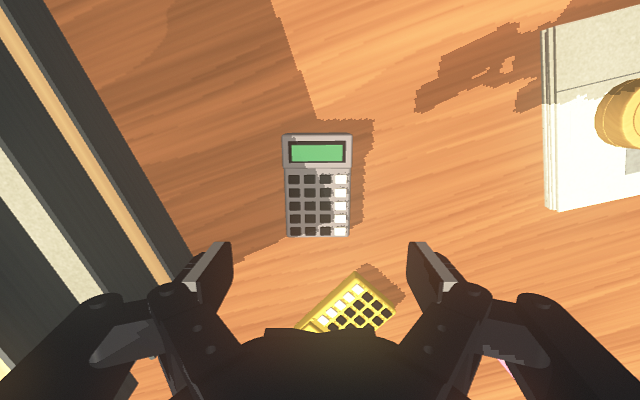

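The grey calculator at (317,184) is the right one, display away, with the yellow one behind at (355,305). The tray wall on the left comes close, so I'll check clearances before descending.

```bash
python3 -c "
from h import *
for n in('top','side'):
    d=cam(n);C=cloud(d).reshape(-1,3);C=C[(d['z_map'].ravel()>0)]
    m=(C[:,2]>.03)&(C[:,2]<.2)&(abs(C[:,0]-.5)<.14)&(C[:,1]>.46)&(C[:,1]<.8)
    P=C[m]
    for a,b in((.03,.06),(.06,.1),(.1,.2)):
        Q=P[(P[:,2]>a)&(P[:,2]<b)]
        if len(Q): print(n,a,len(Q),Q[np.argsort(Q[:,1])[:40:13]].round(3).tolist())
d=cam('wrist');C=cloud(d).reshape(-1,3)[d['z_map'].ravel()>0]
a=np.radians(-18.4);t=(C[:,:2]-[.505,.42])@np.array([[np.cos(a),-np.sin(a)],[np.sin(a),np.cos(a)]])
m=(abs(t[:,0])<.06)&(C[:,2]>.004)&(C[:,2]<.11)&(abs(t[:,1])>.034)&(abs(t[:,1])<.15)
print(m.sum(),t[m][np.argsort(abs(t[m][:,1]))[:40:8]].round(3).tolist(),C[m][np.argsort(abs(t[m][:,1]))[:40:8]].round(3).tolist())
"
```

```text
top 0.06 459 [[0.453, 0.564, 0.097], [0.458, 0.566, 0.098], [0.445, 0.568, 0.096], [0.449, 0.586, 0.073]]
top 0.1 5638 [[0.447, 0.563, 0.155], [0.458, 0.564, 0.126], [0.458, 0.565, 0.165], [0.471, 0.566, 0.171]]
side 0.03 57 [[0.453, 0.567, 0.047], [0.448, 0.569, 0.045], [0.452, 0.571, 0.044], [0.445, 0.572, 0.043]]
side 0.06 1765 [[0.442, 0.568, 0.079], [0.44, 0.569, 0.07], [0.442, 0.571, 0.099], [0.443, 0.572, 0.088]]
side 0.1 11186 [[0.505, 0.461, 0.2], [0.506, 0.465, 0.159], [0.506, 0.466, 0.198], [0.508, 0.467, 0.181]]
3117 [[-0.06, 0.137], [-0.06, 0.137], [-0.06, 0.137], [-0.06, 0.137], [-0.059, 0.137]] [[0.491, 0.569, 0.084], [0.492, 0.569, 0.016], [0.491, 0.569, 0.03], [0.492, 0.569, 0.084], [0.493, 0.569, 0.098]]
```

The tray is 14 cm away, so the descent is clear.

>>> servo_tool --moves "0.002 -0.001 0.03 -0.5 0;0 0 0.03 0 0;0 0 0.03 0 0;0 0 0.03 0 0;0 0 0.012 0 0;0 0 0.001 0 0;0 0 0 0 0.2;0 0 0 0 1"

```text
time_s: 20.05
ee_pos: [0.5067, 0.4217, 0.0082]
tcp_rot: [-0.001, 0.987, -0.161, 0.001]
wrist_force: [1.1, -0.7, 2.8]
grip_width: 0.0638
grasp_force: 2.5
```

>>> servo_tool --moves "0 0 0 0 1;0 0 0 0 1;0 0 0 0 1;0 0 0 0 1;0 0 0 0 1;0 0 0 0 1"

```text
time_s: 20.55
ee_pos: [0.5071, 0.4222, 0.0092]
tcp_rot: [-0.002, 0.987, -0.161, 0.002]
wrist_force: [-0.4, 0.1, 6.4]
grip_width: 0.0587
grasp_force: 65.4
```

>>> servo_tool --moves "0 0 -0.01 0 1;0 0 -0.03 0 1;0 0 -0.035 0 1;0 0 -0.03 0 1;0 0 0 0 1;0 0 0 0 1"

```text
time_s: 21.05
ee_pos: [0.5067, 0.4217, 0.1145]
tcp_rot: [-0.002, 0.987, -0.161, 0.002]
wrist_force: [0.1, -0.5, -1.4]
grip_width: 0.0592
grasp_force: 65.1
```

```bash
python3 -c "
from w import *
go(.4945,-.034,.11,-2.2)"
```

```text
t 21.05 at [0.5067 0.4217 0.1145] psi -18.5 shift [0.133  0.436  0.0029] rows 12.0 turn -16.3 w 0.0592 F [ 0.1 -0.5 -1.4]
```

>>> servo_tool --moves "0.005 0.017 0 0 1;0.0105 0.034 0 0 1;0.0105 0.034 0 0 1;0.0105 0.034 0 0 1;0.0105 0.034 0 0 1;0.0105 0.034 0 0 1;0.0105 0.034 0 0 1;0.0105 0.034 0 0 1"

```text
time_s: 21.72
ee_pos: [0.4973, 0.1515, 0.11]
tcp_rot: [0.001, 0.987, -0.161, -0.001]
wrist_force: [0.4, -0.6, -1.5]
grip_width: 0.0593
grasp_force: 65.1
```

>>> servo_tool --moves "0.0105 0.034 0 0 1;0.0105 0.034 0 0 1;0.0105 0.034 0 0 1;0.0105 0.034 0 0 1;0.0105 0.034 0 0 1;0.0105 0.034 0 -4 1;0.005 0.012 0 -6 1;0 0 0 -6.3 1"

```text
time_s: 22.38
ee_pos: [0.4941, -0.0778, 0.1101]
tcp_rot: [0.001, 1.0, -0.02, -0.002]
wrist_force: [-0.1, 0.6, -1.5]
grip_width: 0.0598
grasp_force: 65.1
```

>>> servo_tool --moves "0 0 0 0 1;0 0 0 0 1;0 0 0 0 1"

```text
time_s: 22.63
ee_pos: [0.4952, -0.0716, 0.1107]
tcp_rot: [-0.0, 1.0, -0.02, -0.001]
wrist_force: [1.0, 0.5, -1.2]
grip_width: 0.0589
grasp_force: 65.1
```

```bash
python3 -c "
from w import *
go(.4965,-.034,.0092,-2.2)
d=look('w8.png')
s=observe()['ee_pos']
blob(d,s[0],s[1],.07,s[2]+.002,s[2]+.013,s[2]+.01)
blob(d,.49,-.15,.12,.008,.016,.012)"
```

```text
t 22.63 at [ 0.4952 -0.0716  0.1107] psi -2.24 shift [-0.     -0.0376  0.1015] rows 2.8 turn -0.04 w 0.0589 F [ 1.   0.5 -1.2]
rect [ 0.4815 -0.0716] [0.0736 0.0618] 87.7 circ [ 0.4831 -0.0717] 0.0433 mean [ 0.4843 -0.0718] z 0.1193 n 12316 px [276. 320.]
rect [ 0.4903 -0.1489] [0.1079 0.1554] 87.8 circ [ 0.4902 -0.1514] 0.0932 mean [ 0.5081 -0.161 ] z 0.0111 n 15507 px [175. 424.]
```

View pics/w8.png

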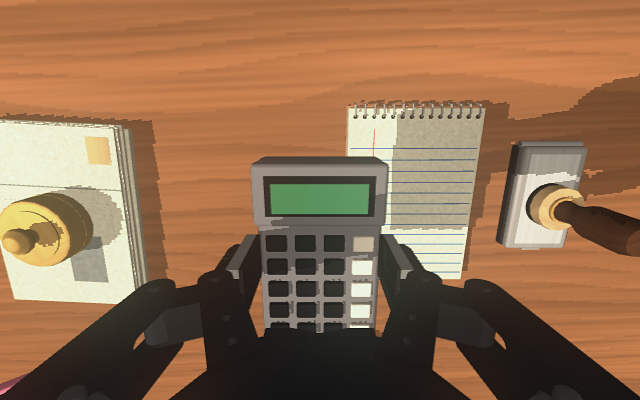

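The calculator is held level at (320,245), but I overshot left-to-right by 38 mm. I'll correct that and lower it.

>>> servo_tool --moves "0 -0.019 0 0 1;0 -0.019 0 0 1;0 0 0 0 1;0 0 0.03 0 1;0 0 0.03 0 1;0 0 0.02 0 1;0 0 0.01 0 1;0 0 0.005 0 1"

```text
time_s: 23.35
ee_pos: [0.4961, -0.0341, 0.0148]
tcp_rot: [0.0, 1.0, -0.019, -0.002]
wrist_force: [-0.4, 0.7, -1.5]
grip_width: 0.0591
grasp_force: 65.1
```

>>> servo_tool --moves "0 0 0 0 1;0 0 0 0 1;0 0 0 0 1"

```text
time_s: 23.6
ee_pos: [0.4987, -0.0346, 0.0175]
tcp_rot: [0.0, 1.0, -0.019, 0.001]
wrist_force: [-0.4, 0.3, -1.0]
grip_width: 0.0594
grasp_force: 65.1
```

```bash
python3 -c "
from w import *
go(.4962,-.034,.0092,-2.2)"
```

```text
t 23.6 at [ 0.4987 -0.0346  0.0175] psi -2.2 shift [-0.0025 -0.0005  0.0083] rows 0.2 turn 0.0 w 0.0594 F [-0.4  0.3 -1. ]
```

>>> servo_tool --moves "-0.002 0 0.003 0 1;0 0 0.003 0 1;0 0 0.001 0 1;0 0 0.001 0 1;0 0 0 0 1;0 0 0 0 1;0 0 0 0 1"

```text
time_s: 24.18
ee_pos: [0.4952, -0.0346, 0.0091]
tcp_rot: [0.0, 1.0, -0.019, -0.0]
wrist_force: [-2.5, -0.3, 7.9]
grip_width: 0.0598
grasp_force: 66.2
```

>>> servo_tool --moves "0 0 0.001 0 1;0 0 0 0 1;0 0 0 0 1"

```text
time_s: 24.43
ee_pos: [0.4952, -0.0346, 0.0091]
tcp_rot: [0.0, 1.0, -0.019, -0.0]
wrist_force: [-4.6, -0.1, 15.8]
grip_width: 0.0593
grasp_force: 67.3
```

It's down on the desk. I'll release with a limited opening and lift clear.

>>> servo_tool --moves "0 0 0 0 0.15;0 0 0 0 0.15;0 0 0 0 0.15;0 0 0 0 0.15;0 0 -0.02 0 0.15;0 0 -0.03 0 0.15;0 0 -0.035 0 0;0 0 -0.035 0 0"

```text
time_s: 25.1
ee_pos: [0.4945, -0.0344, 0.128]
tcp_rot: [-0.0, 1.0, -0.019, -0.001]
wrist_force: [0.0, -0.7, -1.1]
grip_width: 0.0854
grasp_force: 0.0
```

>>> servo_tool --moves "0 0 -0.02 0 0;0 0 0 0 0;0 0 0 0 0;0 0 0 0 0"

```text
time_s: 25.43
ee_pos: [0.4945, -0.0346, 0.1463]
tcp_rot: [0.0, 1.0, -0.019, -0.001]
wrist_force: [-0.1, -0.1, 0.1]
grip_width: 0.0857
grasp_force: 0.0
```

```bash
python3 -c "
from w import *
d=look('w9.png')
blob(d,.494,-.034,.063,.012,.03,.019)
blob(d,.494,-.034,.063,.022,.03,.025)
blob(d,.49,-.15,.12,.008,.016,.012)
blob(d,.486,-.2625,.05,.026,.036,.034)
go(.5,0,.2,-2.2)"; sed -i 's/^    print(n,f(r)/    print(n,f(r)/' m.py; sed 's/calc=(155,170,203,222),ink=(380,108,420,158),stamp=(318,118,348,152),pw=(238,120,272,155),bills=(245,162,308,242),note=(360,162,416,234),//' m.py > m2.py; python3 m2.py
```

```text
rect [ 0.4944 -0.0354] [0.0626 0.0977] 87.8 circ [ 0.4948 -0.0354] 0.0565 mean [ 0.4971 -0.0355] z 0.0192 n 6520 px [184. 320.]
rect [ 0.5285 -0.0367] [0.0612 0.0286] 87.8 circ [ 0.5285 -0.0367] 0.033 mean [ 0.5287 -0.0367] z 0.0243 n 2228 px [152. 320.]
rect [ 0.4901 -0.1487] [0.1085 0.1565] 87.8 circ [ 0.4885 -0.1488] 0.0934 mean [ 0.4962 -0.1492] z 0.0111 n 16727 px [178. 437.]
rect [ 0.4843 -0.2579] [0.0383 0.0353] 69.3 circ [ 0.4843 -0.2587] 0.0207 mean [ 0.4857 -0.2558] z 0.033 n 929 px [192. 565.]
t 25.48 at [ 0.4942 -0.0345  0.1458] psi -2.19 shift [ 0.0044 -0.0347 -0.0542] rows 1.7 turn 0.01 w 0.0855 F [-0.9  0.  -0.2]
stap [[0.5149, -0.4296], [0.035, 0.115], 15.5] ztop [0.0509 0.0557] | side [[0.5107, -0.427], [0.033, 0.12], 14.2] [0.0465 0.0543] ray [[0.5096, -0.4225], [0.037, 0.129], 16.9]
25.5833
```

View pics/w9.png

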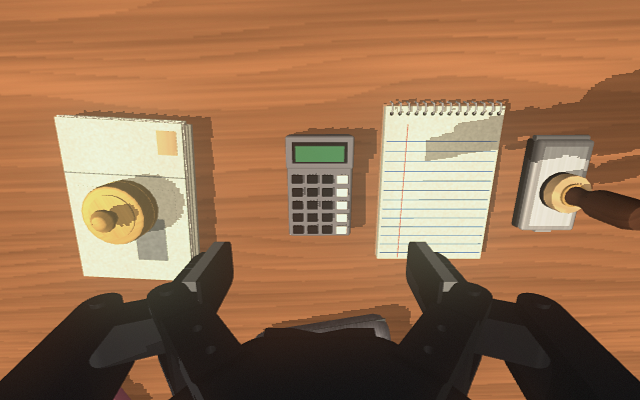

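The picture shows everything in place. The calculator at (320,184) is 0.114 m left of the note pad's centre and square to it. The stamp stands upright on the ink pad at (560,190), the paperweight is on the bills at (118,212), and the stapler hasn't moved. The gripper touches nothing, so I'm handing in.

```bash
python3 -c "
from workcell import *
print(job_done())"
```

```text
the job is handed in; nothing more can be done
None
```

I handed the job in at about 25.6 s with the calculator, ink pad, stamp and paperweight all measured within tolerance and the stapler unmoved; I never re-measured the mug, but the arm stayed clear of it, and the hand-in returned no verdict.

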